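# Open up the belt drive of a bench shaker and hold the tensioner back

### The arm

A 6-joint arm with a two-finger parallel gripper is mounted at the origin on the work surface. World frame = base frame: x ahead of the robot, y to its left, z up, the work surface at z = 0. Lengths are in m, angles in degrees, forces in N, time in s.
With the tool pointing down it reaches from about 0.25 to 0.8 m from the base axis. Payload 8.5 kg.
Tool frame: the origin (TCP) lies at the very end of the fingers, on their centre line; the grasp point (between the pads) lies env.hold_point_z behind it (env.hold_point_z is the distance from the TCP to the grasp point, in m); y points along the fingers, z is the direction in which the jaws open and shut, and the axes are right-handed (so a half turn about y gives the same grasp; the last joint's range is limited). The gripper opens to 85 mm and grips with 20 to 120 N. Pads are 22 mm wide; open, the fingers measure 114 mm over their backs; the gripper's body (76 mm by 85 mm) begins 54 mm behind the grasp point. The pads swing forward as they close: fully open they stand 13 mm farther back than shut.
Start: joints at [75.115, 13.648, -0.773, 75.585, 0, 90], TCP at [0.135, 0.507, 0.231] pointing down, gripper open.
Joint ranges: [-152.45, 152.45], [-59.26, 108.67], [-65.41, 83.53], [-104.44, 129.93], [-82.83, 76.93], [-180, 180]. Speed limits (degrees/s): [127.2, 127.2, 159.86, 180, 180, 180].

### API

Orientations are given as [roll, pitch, yaw] about the fixed x, y, z axes, in that order (R = Rz(yaw) Ry(pitch) Rx(roll)).
In Python, from station import env gives the robot as it stands.
- The arm moves only by the shell command python3 -m handwheel 'ROWS' [FORCE]. ROWS is JSON, a list of rows, each a list of 3 entries, a list of its own where there are three numbers: the shift along the tool's x, y, z in units of 40 mm (1.0 is 40 mm), then the turn, a rotation vector about the tool's x, y, z in units of 5 degrees (1.0 is 5 degrees), then the gripper's target within -1 to 1 (fully open at 1, half-way at 0, shut at -1). In form: [[[x, y, z], [ax, ay, az], gripper], ...]. A call has 1 to 20 rows; each row is the pose to reach, as a shift and turn from the pose commanded when the call began, along the tool's axes at that moment; what a row does not reach only later rows make up. A row lasts 1/8 s, in which the tool goes at most 62.5 mm and 10.7 degrees, less where a joint would pass 70% of its speed; a pose out of reach is approached as far as the arm can. A call with a gripper value outside its range is refused whole. The fingers move at their own pace and stop on an object; FORCE is the grip in N (left out, the last holds). Time passes only in rows, so rows that repeat a pose let the fingers close. It gives the time, the measured TCP pose, the force and the opening at its end, in the units of the state.
- env.observe(): the state, without advancing time (a new reading comes with each control period).
- env.snapshot(name): name is "scene" or "side" or "wrist"; returns (picture, depth): 400x640x3 uint8, red, green, blue; 400x640 float32, m along the optical axis (not along the pixel's ray), 0 where there is no reading.
- env.calibration(name): a dict with "mtx" (3x3 intrinsics, pixels), "view" (4x4, takes a point from world to camera coordinates); the wrist camera has in their place "tool_from_camera" (4x4, takes a point from camera to tool coordinates, whose origin is the TCP and whose axes are the tool frame's). Camera axes: x right, y down, z forward; pixel columns grow to the right and rows downward; lengths in m; the calibration is good to about 2 mm. A picture is of the moment at which its call begins: read the wrist's pose just before it. calibration takes no time and is no camera call.
- env.close_job(): hands the job in, once; it reports no verdict.
The state is a dict: "time_s": time; "joint_pos": joint angles; "joint_vel": joint speeds; "effort": joint torques, N m; "tcp_pos": TCP position; "tool_rot": TCP orientation; "contact_force": force on the tool from outside, world axes, zero at the start; "wrist_torque": the same for the moment, N m; "grip_width": finger opening in m.
Only numpy, scipy, OpenCV 4.12 (cv2) and the standard library are available. Lean on these libraries where they do the work, as an engineer would, in place of code of your own. Each camera call takes 0.05 s, during which the arm holds its last target. There are 200 camera calls.

### The job

I am about to slip a new drive belt onto this opened-up orbital shaker. Slide the loosened green motor along its rails until it sits flush against the grey bearing housing, then push the sprung blue tensioner arm back by its yellow post, past both ratchet clicks and as far back as it goes, and finish holding it there with the post still under your push. Leave the motor flush, do not lift it out of its rails, and do not disturb the bottles, bolt tray and driver standing round the shaker.

Things in the scene. Friction and masses are not known exactly. Their poses are not given: they have to be found in the camera images.
- shaker: Orbital shaker, platform and cover off, fixed, yaw within 0.35 rad. Flat deck 300 (x) by 400 (y) mm, top 16 mm above the bench, rim to 24, control fascia to 54 along its -x edge. Origin on the bench under the deck's centre; x from fascia across, y from bearing housing towards motor, z up. Places in this frame below are 'shaker (x, y)' in mm. All but the yellow post is below 100 mm.
- rail_end (a point): Mid-point between the open ends of the motor's two steel rails, on the deck, shaker (-10, 97). Rails 8 mm wide and high, from the housing face to here, inner faces 36.5 mm either side of x = -10. The deck between them behind the motor, and on to y = 135, is empty. Nearest other fixed parts: black box (-105, 30), 60 x 60, top 46; support cranks of radius 24 at (-112, 162), (112, 166).
- housing_face (a point): Centre of the face that the motor must meet, shaker (-10, -43), 46 mm above the bench. It looks along +y of the shaker; this point's axes are the shaker's. It is the side of the grey bearing housing, a fixed block 84 x 84 mm from deck to 60 mm above the bench, that carries the big crank pulley (radius 42, 72 to 88 above the bench).
- motor: Loose green motor, 0.6 to 0.95 kg: foot plate 70 x 70 x 8 mm between the rails (1.5 mm play each side), gear case 58 (x) x 70 (y), top 60 mm above the bench, dark pulley of radius 17 on top, up to 88. Origin under the foot's centre, axes as the shaker's. Front face at own y = -35, plain back face to push on at +35. Starts 14 to 34 mm off the housing; flush at shaker (-10, -8). Slides at 3 to 7 N.
- front_left (a point): Point on the motor's front face, at its -x upright edge (own (-29, -35, 30) mm).
- front_right (a point): Point on the motor's front face, at its +x upright edge (own (29, -35, 30) mm).
- thumb_post: Yellow upright push post, 14 mm thick (a sleeve that turns on its stud), on the end of the blue tensioner arm, 70 to 106 mm above the bench; origin on its axis at its foot. Starts at shaker (45, 50) and swings about 70 mm towards +x, on an arc of radius 168 mm round tens_pivot, to about (115, 48). Its -x side is free above 60 mm; the arm lies beneath it at 64 to 70 mm.
- tens_pivot (a point): Upright pivot axis of the tensioner arm, shaker (75, -115), 70 mm above the bench.
- tensioner (a joint): Angle of the blue sprung tensioner arm (white idler roller midway), rad: 0 fully forward, as it starts; grows as the post goes to +x of the shaker (clockwise from above); 0.42 against its back stop. Spring force at the post 3 N at 0, 9 N at 0.42. Ratchet clicks at about 0.17 and 0.33; each tooth adds about 1 N. If let go, the pawl catches the arm at 0.17 or 0.33, not farther back.
- pawl (a joint): Angle of the small brass ratchet pawl, pivoted at shaker (124, -178), rad: about 0 when dropped in, up to about 0.12 while a tooth of the arm lifts it. It works by itself.
- white_bottle: Bystander: white plastic bottle, radius 34, 150 mm high, standing on the bench beside the shaker. Origin under its centre.
- amber_vial: Bystander: amber glass bottle with white cap, radius 19, 75 mm high, standing on the bench beside the shaker. Origin under its centre.
- bolt_tray: Bystander: open blue tray 100 x 75 x 28 mm on the bench beside the shaker. Origin under its centre.
- hex_driver: Bystander: driver with a red handle, 170 mm long, lying on the bench beside the shaker along its own x. Origin under its centre.
Mind the look-alikes: they are no part of the job. There is more than one size of the motor; the job needs the smallest.

How it is judged:
By the outcome, as a careful person would: the job done as asked, in the order asked, and still so for the second after the job is handed in, while the arm keeps its last pose, push and grip.
It also fails if it takes over 48 s, if anything falls off the work surface, if the arm or the gripper's body presses on something with over 40 N, if the wrist force passes 120 N, or if a joint passes its speed limit or range.

## Working session

There is one attempt and no reset: what is moved stays moved. The work goes in short steps, Python scripts to look and compute and a shell command to move; the robot and the scene stay as the last step left them, time stands still between calls to the robot, and variables do not carry over. Pictures are saved under pics/ and viewed, about 8 in all and at most 12, crops included, and the job is handed in when it is done.

```bash
ls; mkdir -p pics; cat > h.py <<'E'
import numpy as np, cv2
from station import env
def save(name,f):
    p,d=env.snapshot(name); cv2.imwrite('pics/'+f+'.png',p[:,:,::-1]); np.savez('pics/'+f+'.npz',p=p,d=d); return p,d
def world(name,uv,z):
    c=env.calibration(name);K=c['mtx'];V=np.linalg.inv(c['view'])
    r=V[:3,:3]@np.linalg.inv(K)@np.array([uv[0],uv[1],1.]);o=V[:3,3]
    return o+r*(z-o[2])/r[2]
def cloud(name,d):
    c=env.calibration(name);K=np.array(c['mtx']);V=np.linalg.inv(c['view'])
    v,u=np.indices(d.shape);P=np.stack([(u-K[0,2])/K[0,0]*d,(v-K[1,2])/K[1,1]*d,d],-1)
    return P@V[:3,:3].T+V[:3,3]
E
python3 - <<'E'
from h import *
for n in('scene','side'): save(n,n)
a=cv2.imread('pics/scene.png');b=cv2.imread('pics/side.png')
s=env.observe();print({k:s[k] for k in('time_s','tcp_pos','tool_rot','contact_force','grip_width')},env.hold_point_z)
for n in('scene','side'):print(np.linalg.inv(env.calibration(n)['view']).round(3))
E
```

```text
pics
{'time_s': 0.1, 'tcp_pos': array([0.13476988, 0.50701371, 0.23074612]), 'tool_rot': array([-9.00744289e+01,  3.99114466e-04, -1.48848675e+01]), 'contact_force': array([-0.43968784, -0.45770193,  0.11097345]), 'grip_width': 0.08565285178626596} 0.0187
[[ 0.308  0.63  -0.713  1.217]
 [ 0.951 -0.209  0.227 -0.216]
 [-0.006 -0.748 -0.664  0.687]
 [ 0.     0.     0.     1.   ]]
[[ 0.899 -0.227  0.375  0.239]
 [-0.438 -0.423  0.793 -0.702]
 [-0.022 -0.877 -0.48   0.492]
 [ 0.     0.     0.     1.   ]]
```

View pics/scene.png

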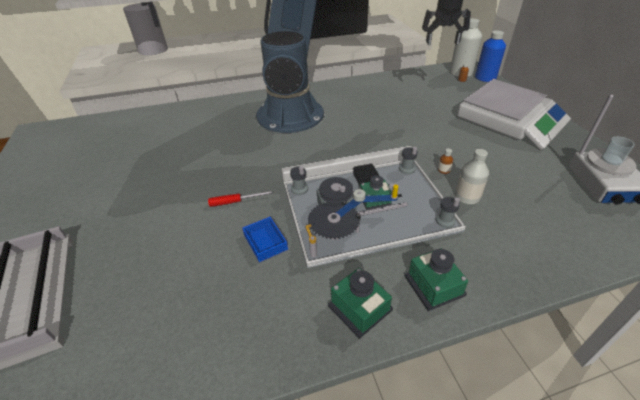

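View pics/side.png

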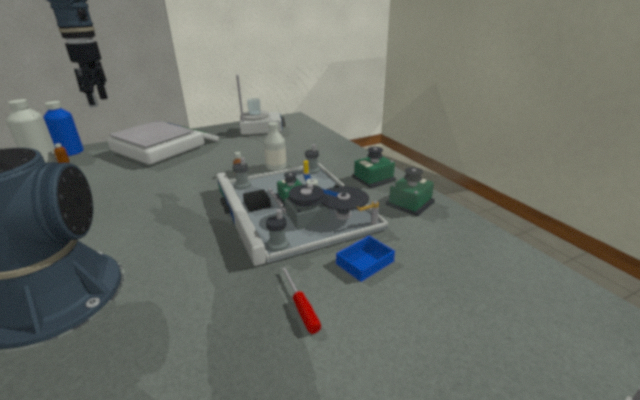

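The motor for the job is the small one on the deck at scene (376,193). The look-alikes are the two large green motors on the bench at (361,300) and (437,277), and there are two round pulleys at (335,187) and (333,218). The post is the yellow spot at (395,191); the yellow bit at (310,235) is the brass pawl.

```bash
python3 - <<'E'
from h import *
for n in('scene','side'):
    z=np.load(f'pics/{n}.npz');p,d=z['p'],z['d'];W=cloud(n,d)
    hsv=cv2.cvtColor(p,cv2.COLOR_RGB2HSV)
    ok=(d>0)
    def comps(m,name,mn=15):
        k,l,s,c=cv2.connectedComponentsWithStats(m.astype('uint8'))
        for i in range(1,k):
            if s[i,4]>=mn:
                q=W[(l==i)&ok]; print(n,name,c[i].round(1),s[i],np.median(q,0).round(3),'zmax',np.percentile(q[:,2],97).round(3))
    H,S,V=hsv[...,0],hsv[...,1],hsv[...,2]
    comps((H>20)&(H<32)&(S>150)&(V>120),'yellow',8)
    comps((H>60)&(H<90)&(S>90),'green',30)
    m=ok&(W[...,2]>0.008)&(W[...,2]<0.03)&(S<60)&(W[...,0]>0.3)&(W[...,0]<1.0)&(abs(W[...,1])<0.6)
    k,l,s,c=cv2.connectedComponentsWithStats(m.astype('uint8'));i=1+s[1:,4].argmax()
    q=W[l==i][:,:2].astype('float32')*1000
    print(n,'deck',len(q),cv2.minAreaRect(q), s[i])
    cal=env.calibration('wrist')
print(cal['tool_from_camera'].round(3),cal['mtx'].round(0))
for uv in [(282,166),(305,264),(463,229),(417,150)]: print(uv,world('scene',uv,.024).round(3))
a=cv2.imread('pics/scene.png')[130:280,260:480]
cv2.imwrite('pics/crop1.png',cv2.resize(a,None,fx=3.6,fy=3.6,interpolation=cv2.INTER_CUBIC))
E
```

```text
scene yellow [394.7 190.8] [392 185   6  13  60] [0.613 0.131 0.094] zmax 0.107
scene green [545.  123.9] [536 115  19  19 201] [0.413 0.771 0.046] zmax 0.056
scene green [373.8 190. ] [361 182  30  13 162] [0.564 0.096 0.06 ] zmax 0.063
scene green [375.2 203.3] [366 201  25   6  71] [0.581 0.094 0.034] zmax 0.041
scene green [437.1 281.9] [ 410  257   58   49 1512] [0.86  0.111 0.059] zmax 0.062
scene green [358.8 304.4] [ 331  274   61   58 1472] [ 0.856 -0.061  0.059] zmax 0.062
scene deck 8581 ((551.7330932617188, 85.65213775634766), (401.36175537109375, 324.4989318847656), 87.9161148071289) [ 282  158  183  110 8581]
side yellow [305.5 166.4] [304 161   4  12  47] [0.603 0.128 0.093] zmax 0.106
side yellow [362.9 207.8] [360 207   7   3  10] [ 0.642 -0.102  0.07 ] zmax 0.072
side green [374.4 170.8] [355 157  39  27 629] [0.809 0.095 0.043] zmax 0.061
side green [283.3 190.1] [278 182  13  17 130] [0.522 0.099 0.056] zmax 0.061
side green [416.8 199.6] [399 186  32  25 352] [ 0.81  -0.083  0.034] zmax 0.06
side green [408.2 190.3] [402 189  12   5  35] [ 0.798 -0.066  0.06 ] zmax 0.062
side deck 5045 ((543.40087890625, 85.05862426757812), (405.51312255859375, 327.6922302246094), 88.34185028076172) [ 230  166  158   99 5045]
[[-0.     0.954  0.3   -0.078]
 [-0.    -0.3    0.954 -0.141]
 [ 1.     0.     0.    -0.001]
 [ 0.     0.     0.     1.   ]] [[285.   0. 319.]
 [  0. 285. 201.]
 [  0.   0.   1.]]
(282, 166) [ 0.335 -0.098  0.024]
(305, 264) [ 0.707 -0.124  0.024]
(463, 229) [0.724 0.269 0.024]
(417, 150) [0.387 0.319 0.024]
```

View pics/crop1.png

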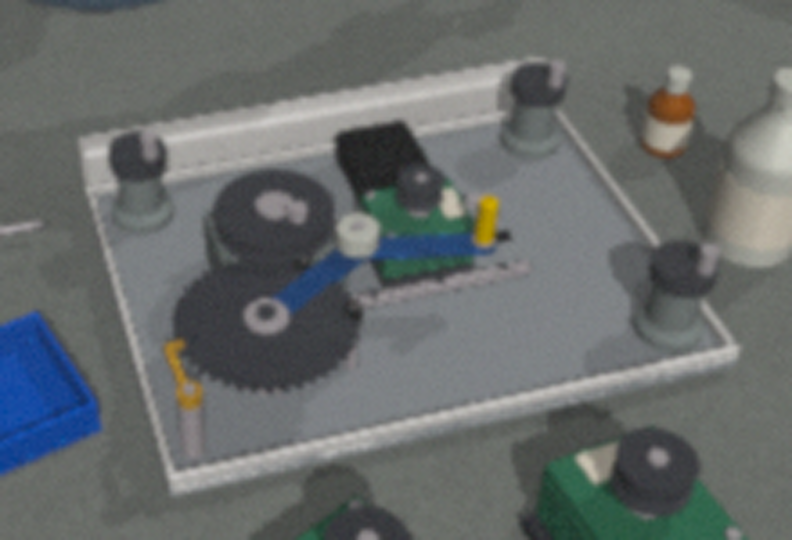

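```bash
python3 -m handwheel '[[[1,0,-0.4],[0,1.3,0],-1],[[2.4,0,-0.9],[0,3,0],-1],[[3.8,0,-1.5],[0,4.8,0],-1],[[5.2,0,-2],[0,6.6,0],-1],[[6.6,0,-2.6],[0,8.4,0],-1],[[8,0,-3.1],[0,10.2,0],-1],[[9.4,0,-3.7],[0,12,0],-1],[[10.8,0,-4.2],[0,13.8,0],-1],[[11.7,0,-4.5],[0,15,0],-1],[[12.1,0,-4.7],[0,15.4,0],-1],[[12.1,0,-4.7],[0,15.4,0],-1],[[12.1,0,-4.7],[0,15.4,0],-1]]'
python3 - <<'E'
from h import *
s=env.observe();print(s['tcp_pos'],s['tool_rot'],s['time_s'],s['contact_force'],s['grip_width'])
p,d=save('wrist','w1')
from scipy.spatial.transform import Rotation as R
T=np.eye(4);T[:3,:3]=R.from_euler('xyz',s['tool_rot'],degrees=True).as_matrix();T[:3,3]=s['tcp_pos']
c=env.calibration('wrist');M=T@c['tool_from_camera'];np.savez('pics/w1M.npz',M=M,K=c['mtx'])
E
```

```text
time_s: 1.6
tcp_pos: [0.5533, 0.2021, 0.2313]
tool_rot: [-90.0, 0.0, -91.8]
contact_force: [-0.9, 0.4, -0.2]
grip_width: -0.0003
[0.55327084 0.20208095 0.23130617] [-9.00382644e+01  1.09934460e-03 -9.17604775e+01] 1.6 [-0.85183128  0.39106496 -0.22079519] -0.00027143493112570457
```

View pics/w1.png

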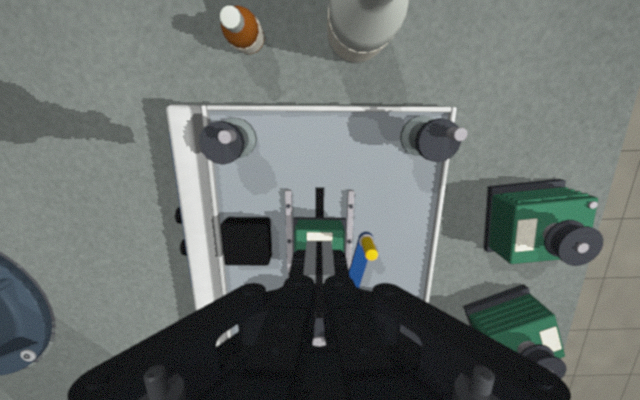

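```bash
cat >> h.py <<'E'
def wray(M,K,uv,z):
    r=M[:3,:3]@np.linalg.inv(K)@np.array([uv[0],uv[1],1.]);o=M[:3,3]
    return (o+r*(z-o[2])/r[2]).round(4)
E
python3 - <<'E'
from h import *
q=np.load('pics/w1M.npz');M,K=q['M'],q['K'];z=np.load('pics/w1.npz');p,d=z['p'],z['d']
hsv=cv2.cvtColor(p,cv2.COLOR_RGB2HSV);H,S,V=[hsv[...,i].astype(int) for i in range(3)]
# right rim (x+ edge) and top rim outer edges: brightness transitions
def L(uv,zz):return wray(M,K,uv,zz)
for v in (120,150,180,210,240,270):
    row=V[v]; c=np.where((row>195)&(np.arange(640)>405)&(np.arange(640)<470))[0]; print('rimR',v,c.min() if len(c) else 0,c.max() if len(c) else 0, L((c.max()+.5,v),.024)if len(c) else '')
for u in (240,300,360,400,440):
    c=np.where((V[95:130,u]>185))[0]+95; print('rimT',u,c.min(),c.max(),L((u,c.min()-.5),.024))
for v in (192,200,210): print(v,V[v,275:365].tolist())
g=(H>60)&(H<90)&(S>80);g[:,:270]=0;g[:,370:]=0;g[:200]=0
ys,xs=np.where(g);print('green',xs.min(),xs.max(),ys.min(),ys.max())
for u in (300,305,310,335,340):
    c=np.where(g[:,u])[0];print(u,c.min(),c.max(),L((u,c.min()),.06))
P=np.stack([*np.meshgrid(np.arange(640),np.arange(400))],-1)
C=np.concatenate([P,np.ones((400,640,1))],-1)@np.linalg.inv(K).T*d[...,None];W=C@M[:3,:3].T+M[:3,3]
y=(H>20)&(H<32)&(S>150)&(V>100)&(d>0);q=W[y];print('post top',q[q[:,2]>.1].mean(0),q[:,2].max(), 'all',q.mean(0))
m=g&(d>0)&(W[...,2]>.055);q=W[m];print('motor top y max',np.percentile(q[:,1],[50,95,99,100]),'x',np.percentile(q[:,0],[0,2,98,100]),'z',np.median(q[:,2]))
for nm,sl in(('amber',(slice(10,50),slice(225,260))),('white',(slice(0,55),slice(335,400)))):
    q=W[sl];k=q[...,2]>.03;print(nm,q[k].min(0),q[k].max(0))
E
```

```text
rimR 120 452 454 [0.7134 0.2636 0.024 ]
rimR 150 0 0 
rimR 180 444 445 [0.7103 0.1912 0.024 ]
rimR 210 439 441 [0.7093 0.1514 0.024 ]
rimR 240 435 437 [0.7081 0.1087 0.024 ]
rimR 270 430 432 [0.7055 0.0631 0.024 ]
rimT 240 106 109 [0.4626 0.2874 0.024 ]
rimT 300 106 109 [0.5323 0.2853 0.024 ]
rimT 360 107 110 [0.602  0.2821 0.024 ]
rimT 400 107 110 [0.6484 0.2807 0.024 ]
rimT 440 107 111 [0.6949 0.2793 0.024 ]
192 [173, 174, 173, 147, 133, 131, 131, 125, 119, 129, 164, 177, 184, 183, 182, 183, 164, 162, 167, 175, 172, 177, 174, 175, 174, 171, 172, 174, 168, 173, 175, 174, 174, 174, 175, 175, 175, 175, 176, 160, 114, 55, 32, 27, 31, 26, 16, 39, 79, 128, 160, 172, 175, 173, 174, 173, 176, 171, 173, 172, 178, 176, 174, 173, 170, 167, 147, 127, 125, 127, 125, 125, 115, 132, 164, 180, 180, 179, 176, 172, 174, 172, 172, 173, 176, 175, 176, 173, 175, 174]
200 [173, 171, 177, 165, 145, 132, 126, 125, 124, 136, 158, 178, 184, 184, 187, 175, 156, 154, 162, 165, 176, 173, 176, 175, 174, 176, 173, 170, 170, 173, 173, 173, 173, 175, 172, 172, 175, 166, 178, 161, 115, 59, 29, 28, 32, 21, 28, 38, 8
[... 536 characters left out ...]
0, 129, 129, 126, 130, 118, 128, 164, 184, 191, 189, 183, 167, 162, 171, 176, 177, 177, 174, 172, 174, 175, 175, 172]
green 270 369 205 399
300 219 389 [0.5282 0.1582 0.06  ]
305 219 391 [0.5341 0.158  0.06  ]
310 220 398 [0.5399 0.1566 0.06  ]
335 220 379 [0.5693 0.1557 0.06  ]
340 221 393 [0.5752 0.1543 0.06  ]
post top [0.60428346 0.13437428 0.10392277] 0.10619960344517626 all [0.60369229 0.1363681  0.09630198]
motor top y max [0.20945687 0.22048165 0.22150131 0.22248618] x [0.52126801 0.52265409 0.57750621 0.57895826] z 0.2773573943718942
amber [0.45906034 0.27845114 0.03026833] [0.55423747 0.37922957 0.37245188]
white [0.55423747 0.27845114 0.03004975] [0.62622987 0.36564893 0.37245188]
```

Shaker frame: origin about (0.556, 0.084), yaw about −2.1°. The predicted post position (0.603, 0.133) agrees with the measured (0.604, 0.134). The wrist view shows the motor's back foot edge at v≈219 between rails u≈289 and 350, and the post at (368,245). Next I descend behind the motor.

```bash
python3 -m handwheel '[[[0.3,0.6,-0.1],[0,0.07,0],-1],[[0.6,1.6,-0.15],[0,0.07,0],-1],[[0.69,2.7,-0.15],[0,0.07,0],-1],[[0.69,3.6,-0.15],[0,0.07,0],-1],[[0.69,4.2,-0.15],[0,0.07,0],-1],[[0.69,4.55,-0.15],[0,0.07,0],-1],[[0.69,4.73,-0.15],[0,0.07,0],-1],[[0.69,4.73,-0.15],[0,0.07,0],-1],[[0.69,4.73,-0.15],[0,0.07,0],-1]]'
python3 - <<'E'
from h import *
save('side','s2');p,d=save('scene','c2')
a=cv2.imread('pics/s2.png')[120:270,200:400];b=cv2.imread('pics/c2.png')[90:240,290:490]
cv2.imwrite('pics/two.png',np.vstack([cv2.resize(x,None,fx=2,fy=2,interpolation=cv2.INTER_CUBIC) for x in(a,b)]))
E
```

```text
time_s: 2.78
tcp_pos: [0.5479, 0.1742, 0.043]
tool_rot: [-89.9, 0.0, -92.2]
contact_force: [0.3, 0.3, 0.3]
grip_width: -0.0001
```

View pics/two.png

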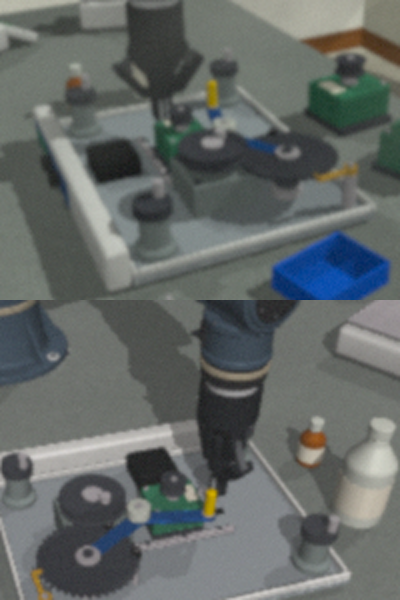

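The fingers stand between the rail ends behind the motor, clear of the post. Pushing now.

```bash
python3 -m handwheel '[[[0.2,0,0],[0,0,0],-1],[[0.4,0,0],[0,0,0],-1],[[0.55,0,0],[0,0,0],-1],[[0.7,0,0],[0,0,0],-1],[[0.85,0,0],[0,0,0],-1],[[0.95,0,0],[0,0,0],-1],[[1.05,0,0],[0,0,0],-1],[[1.15,0,0],[0,0,0],-1],[[1.2,0,0],[0,0,0],-1],[[1.2,0,0],[0,0,0],-1]]'
```

```text
time_s: 4.12
tcp_pos: [0.5456, 0.1261, 0.0422]
tool_rot: [-90.0, 0.1, -92.2]
contact_force: [-1.0, 4.1, 0.2]
grip_width: -0.0002
```

```bash
python3 -m handwheel '[[[0.05,0,0],[0,0,0],-1],[[0.1,0,0],[0,0,0],-1],[[0.1,0,0],[0,0,0],-1]]'; python3 -m handwheel '[[[0.05,0,0],[0,0,0],-1],[[0.08,0,0],[0,0,0],-1],[[0.08,0,0],[0,0,0],-1]]'
```

```text
time_s: 4.5
tcp_pos: [0.5462, 0.1232, 0.0423]
tool_rot: [-89.9, 0.2, -92.2]
contact_force: [1.9, 9.7, -2.1]
grip_width: 0.0001
time_s: 4.88
tcp_pos: [0.5466, 0.123, 0.0426]
tool_rot: [-89.9, 0.5, -92.1]
contact_force: [2.1, 23.3, -3.4]
grip_width: -0.0
```

Firmly home: 23 N with no further travel, and shaker y of the finger face ≈ 27 mm, as expected. Backing off, rising, then looking.

```bash
python3 -m handwheel '[[[-0.2,0,0],[0,0,0],-1],[[-0.6,0,0],[0,0,0],-1],[[-1,-0.3,0],[0,0,0],-1],[[-1.3,-1.2,0],[0,0,0],-1],[[-1.5,-2.4,0],[0,0,0],-1],[[-1.5,-3.5,0],[0,0,0],-1],[[-1.5,-4,0],[0,0,0],-1],[[-1.5,-4.2,0],[0,0,0],-1],[[-1.5,-4.2,0],[0,0,0],-1]]'
python3 - <<'E'
from h import *
s=env.observe();print(s['tcp_pos'],s['tool_rot'])
p,d=save('scene','c3');p2,d2=save('side','s3')
for n,p,d in(('scene',p,d),('side',p2,d2)):
    hsv=cv2.cvtColor(p,cv2.COLOR_RGB2HSV);H,S,V=hsv[...,0],hsv[...,1],hsv[...,2];W=cloud(n,d)
    g=(H>60)&(H<90)&(S>90)&(d>0)&(W[...,0]<.65)&(W[...,0]>.5)&(W[...,1]<.2);q=W[g]
    sh=(q[:,:2]-[.5562,.0843])@np.array([[.9993,.037],[-.037,.9993]])
    print(n,g.sum(),np.percentile(sh,[1,5,50,95,99],axis=0).round(4).tolist(),np.percentile(q[:,2],[2,98]))
    y=(H>20)&(H<32)&(S>150)&(V>110)&(d>0)&(W[...,2]>.075);q=W[y];print('post',np.median((q[:,:2]-[.5562,.0843])@np.array([[.9993,.037],[-.037,.9993]]),0))
a=cv2.imread('pics/s3.png')[150:230,250:370];b=cv2.imread('pics/c3.png')[150:230,320:440]
cv2.imwrite('pics/two3.png',np.vstack([cv2.resize(x,None,fx=3.7,fy=3.7,interpolation=cv2.INTER_CUBIC) for x in(a,b)]))
E
```

```text
time_s: 6.0
tcp_pos: [0.5475, 0.179, 0.2102]
tool_rot: [-90.0, -0.0, -92.2]
contact_force: [0.7, -0.6, -0.3]
grip_width: -0.0003
[0.54754605 0.17901481 0.21024792] [-8.99840724e+01 -6.91673815e-03 -9.22219500e+01]
scene 148 [[-0.0278, -0.0374], [-0.0242, -0.034], [0.0258, -0.009], [0.0289, 0.0208], [0.0299, 0.0241]] [0.027225   0.06200923]
post [0.0547468  0.04847802]
side 63 [[-0.0385, -0.028], [-0.0368, -0.0233], [-0.0344, -0.0021], [-0.0263, 0.0131], [-0.0251, 0.0383]] [0.03405359 0.06173088]
post [0.04525962 0.04581264]
```

View pics/two3.png

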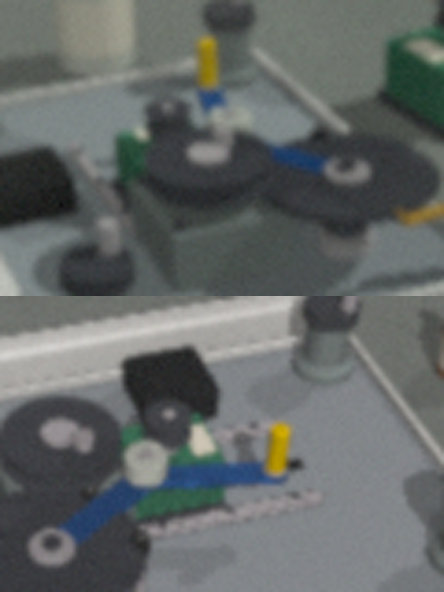

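The motor reads y ≈ −8 in the shaker frame, sitting against the housing with no gap visible at crop pixel (125,450). The post is still forward at (275,450). Turning and descending to the post's −x side.

```bash
python3 -m handwheel '[[[0,0,0],[0,-1.5,0],-1],[[0.2,0,0.1],[0,-3.5,0],-1],[[0.5,0.2,0.3],[0,-5.5,0],-1],[[0.8,0.4,0.5],[0,-7.5,0],-1],[[1,0.6,0.6],[0,-9.5,0],-1],[[1.08,0.6,0.68],[0,-11.5,0],-1],[[1.08,0.6,0.68],[0,-13.5,0],-1],[[1.08,0.6,0.68],[0,-15.5,0],-1],[[1.08,0.8,0.68],[0,-17.2,0],-1],[[1.08,1.4,0.68],[0,-18,0],-1],[[1.08,2.2,0.68],[0,-18,0],-1],[[1.08,2.9,0.68],[0,-18,0],-1],[[1.08,3.3,0.68],[0,-18,0],-1],[[1.08,3.3,0.68],[0,-18,0],-1],[[1.08,3.3,0.68],[0,-18,0],-1]]'
```

```text
time_s: 7.98
tcp_pos: [0.5736, 0.1346, 0.0789]
tool_rot: [-90.0, -0.1, -2.2]
contact_force: [0.6, 1.1, 0.5]
grip_width: 0.0001
```

```bash
python3 -m handwheel '[[[0.1,0,0],[0,0,0],-1],[[0.2,0,0],[0,0,0],-1],[[0.3,0,0],[0,0,0],-1],[[0.4,0,0],[0,0,0],-1],[[0.5,0,0],[0,0,0],-1],[[0.6,0,0],[0,0,0],-1],[[0.7,0,0],[0,0,0],-1],[[0.8,0,0],[0,0,0],-1],[[0.9,0,0],[0,0,0],-1],[[1,0,0],[0,0,0],-1],[[1,0,0],[0,0,0],-1]]'; python3 -m handwheel '[[[0.1,0,0],[0,0,0],-1],[[0.2,0,0],[0,0,0],-1],[[0.3,0,0],[0,0,0],-1],[[0.4,0,0],[0,0,0],-1],[[0.5,0,0],[0,0,0],-1],[[0.6,0,0],[0,0,0],-1],[[0.7,0,0],[0,0,0],-1],[[0.8,0,0],[0,0,0],-1],[[0.9,0,0],[0,0,0],-1],[[0.9,0,0],[0,0,0],-1]]'
```

```text
time_s: 9.35
tcp_pos: [0.613, 0.1329, 0.078]
tool_rot: [-90.0, 0.0, -2.2]
contact_force: [-5.2, 0.6, 3.2]
grip_width: -0.0
time_s: 10.6
tcp_pos: [0.648, 0.1313, 0.0779]
tool_rot: [-90.0, 0.1, -2.2]
contact_force: [-7.5, 0.3, 5.4]
grip_width: -0.0
```

```bash
python3 -m handwheel '[[[0.05,0,0],[0,0,0],-1],[[0.1,0,0],[0,0,0],-1],[[0.15,0,0],[0,0,0],-1],[[0.15,0,0],[0,0,0],-1]]'; python3 -m handwheel '[[[0.03,0,0],[0,0,0],-1],[[0.06,0,0],[0,0,0],-1],[[0.06,0,0],[0,0,0],-1]]'
```

```text
time_s: 11.1
tcp_pos: [0.6537, 0.131, 0.0778]
tool_rot: [-90.0, 0.1, -2.2]
contact_force: [-8.0, -0.2, 6.2]
grip_width: -0.0001
time_s: 11.48
tcp_pos: [0.6559, 0.1309, 0.0778]
tool_rot: [-90.0, 0.2, -2.2]
contact_force: [-10.2, -0.4, 5.3]
grip_width: 0.0001
```

```bash
python3 -m handwheel '[[[0.03,0,0],[0,0,0],-1],[[0.06,0,0],[0,0,0],-1],[[0.06,0,0],[0,0,0],-1]]'; python3 -m handwheel '[[[0.03,0,0],[0,0,0],-1],[[0.05,0,0],[0,0,0],-1],[[0.05,0,0],[0,0,0],-1]]'
```

```text
time_s: 11.85
tcp_pos: [0.6582, 0.1308, 0.0778]
tool_rot: [-90.0, 0.2, -2.2]
contact_force: [-8.8, -0.6, 5.1]
grip_width: 0.0003
time_s: 12.22
tcp_pos: [0.6589, 0.1308, 0.0777]
tool_rot: [-90.0, 0.3, -2.2]
contact_force: [-15.1, 0.9, 8.0]
grip_width: 0.0002
```

```bash
python3 -m handwheel '[[[0.02,0,0],[0,0,0],-1],[[0.04,0,0],[0,0,0],-1],[[0.04,0,0],[0,0,0],-1],[[0.04,0,0],[0,0,0],-1]]'
python3 - <<'E'
from h import *
s=env.observe();print(s['tcp_pos'],s['contact_force'],s['wrist_torque'])
for n in('scene','side'):
    p,d=save(n,n+'4');hsv=cv2.cvtColor(p,cv2.COLOR_RGB2HSV);H,S,V=hsv[...,0],hsv[...,1],hsv[...,2];W=cloud(n,d)
    y=(H>20)&(H<32)&(S>150)&(V>100)&(d>0)&(W[...,2]>.072)&(W[...,1]>0);q=W[y];print(n,'post',y.sum(),np.median((q[:,:2]-[.5562,.0843])@np.array([[.9993,.037],[-.037,.9993]]),0),q[:,2].max() if len(q) else 0)
a=cv2.imread('pics/side4.png')[120:240,220:400];b=cv2.imread('pics/scene4.png')[120:240,310:490]
cv2.imwrite('pics/two4.png',np.vstack([cv2.resize(x,None,fx=2.5,fy=2.5,interpolation=cv2.INTER_CUBIC) for x in(a,b)]))
E
```

```text
time_s: 12.72
tcp_pos: [0.6591, 0.1308, 0.0776]
tool_rot: [-90.1, 0.4, -2.2]
contact_force: [-20.5, 1.1, 11.1]
grip_width: -0.0001
[0.65906564 0.13076043 0.07760491] [-20.4661728    1.09230021  11.11776371] [ 0.04048941  3.76801508 -0.01850248]
scene post 66 [0.12481585 0.04594171] 0.10826342095281083
side post 34 [0.11542703 0.04365897] 0.10673499437438388
```

View pics/two4.png

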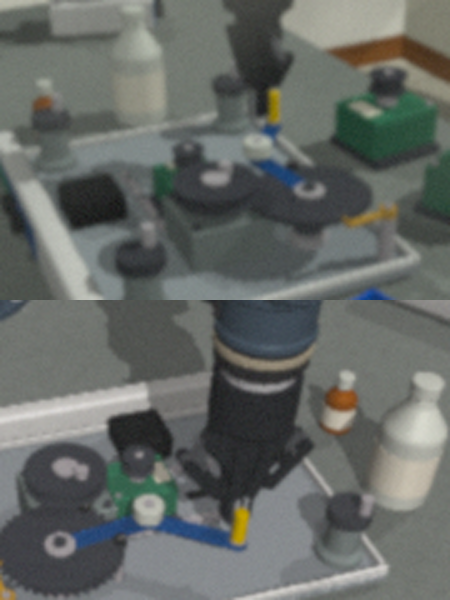

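Both views show the post moved by 70.1 mm, which is the full travel, and the force is climbing against the stop with no motion. The motor is in place and the bottles are untouched. One last numeric check on the motor, then hand in.

```bash
python3 - <<'E'
from h import *
for n,u in(('scene',(340,130,400,230)),('side',(260,170,296,215))):
    g=[]
    for f in({'scene':'c3','side':'s3'}[n],n+'4'):
        h=cv2.cvtColor(np.load(f'pics/{f}.npz')['p'],cv2.COLOR_RGB2HSV)[u[1]:u[3],u[0]:u[2]]
        m=(h[...,0]>60)&(h[...,0]<90)&(h[...,1]>90);ys,xs=np.where(m);g.append((m.sum(),xs.min()+u[0],xs.max()+u[0],ys.min()+u[1],ys.max()+u[1]))
    print(n,g)
print(env.observe()['contact_force']); print(env.close_job())
E
```

```text
scene [(np.int64(148), np.int64(353), np.int64(379), np.int64(182), np.int64(209)), (np.int64(243), np.int64(353), np.int64(380), np.int64(182), np.int64(206))]
side [(np.int64(62), np.int64(282), np.int64(288), np.int64(187), np.int64(198)), (np.int64(63), np.int64(282), np.int64(288), np.int64(187), np.int64(198))]
[-19.99874157  -0.21060936  10.73665423]
the job is handed in; nothing more can be done
None
```

The motor is flush against the housing, and the tensioner is pushed back to its stop and held there. I handed the job in after about 13 s of robot time; no verdict is reported.

- **Motor:** I pushed the small green motor along its rails with the shut fingers behind it. It stopped dead at the expected flush position while the push rose to 23 N. Its outline in both pictures matched (to a pixel or so along the rails) before and after the post push, so it did not move.
- **Tensioner:** I pushed the yellow post about 70 mm towards +x, which is its full travel in both views. The push then rose from 9 N to about 20 N over roughly 1 mm of movement. The arm still holds it there at about 20 N.
- **Surroundings:** The bottles looked undisturbed in the last pictures. The bolt tray and driver were mostly out of that crop, but the arm never went near them.

**Checks that disagreed:** The fingertip stopped about 4 mm farther along x than the nominal stop. The scene and side cameras also differ by about 9 mm on the post's absolute position. The 70 mm travel and the hard force rise do not depend on that offset. While holding there is also an unexplained upward force of about 11 N on the tool, probably friction or a slight tilt. The ratchet clicks and the pawl angle were not observed directly.

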